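Lock the ring turntable

ROBOT

A 6-joint arm with a two-finger parallel gripper is mounted at the origin on the work surface. World frame = base frame: x ahead of the robot, y to its left, z up, the work surface at z = 0. Lengths are in m, angles in degrees, forces in N, time in s.
With the tool pointing down it reaches from about 0.35 to 0.875 m from the base axis. Payload 4.2 kg.
Tool frame: the origin (TCP) lies on the centre line of the jaws, within the pads' length; the fingertips stand 19 mm ahead of it and the grasp point (between the pads) is the TCP; x points along the fingers, y is the direction in which the jaws open and shut, and the axes are right-handed (so a half turn about x gives the same grasp; the last joint's range is limited). The gripper opens to 87 mm and grips with 3 to 60 N. Pads are 19 mm wide; open, the fingers measure 117 mm over their backs; the gripper's body (75 mm by 190 mm) begins 51 mm behind the grasp point.
Start: joints at [-48.381, 22.042, 0.453, 0, -68.411, -14.817], TCP at [0.282, -0.558, 0.242] pointing down, gripper open.
Joint ranges: [-179.83, 179.83], [-69.29, 118.12], [-61.27, 80.66], [-181.25, 117.63], [-171.15, -9.14], [-177.46, 177.46]. Speed limits (degrees/s): [159.86, 159.86, 180, 180, 180, 180].

INTERFACE

Orientations are given as a 3x3 rotation matrix whose columns are the frame's x, y, z axes.
In Python, from station import r, viewer, job, spotter gives the robot as it stands.
- The arm moves only by the tool play_rows, never from a script. Its argument "commands" is a list of rows, each an object of numbers: "fingers": the gripper command: -1 is fully open, 1 is shut, values between are in proportion; "tx", "ty", "tz": the shift along the tool's x, y, z normalised to -1 to 1, where 1 is 750 mm; "ax", "ay", "az": the turn, a rotation vector about the tool's x, y, z normalised to -1 to 1, where 1 is pi rad. In form: [{"fingers": .., "tx": .., "ty": .., "tz": .., "ax": .., "ay": .., "az": ..}, ...]. A call has 1 to 5 rows; each row is the pose to reach, as a shift and turn from the pose commanded when the call began, along the tool's axes at that moment, turning the shorter way round; what a row does not reach only later rows make up. A row lasts 1/12 s, in which the tool goes at most 41.7 mm and 7.16 degrees, less where a joint would pass 70% of its speed; a pose out of reach is approached as far as the arm can. A call with a number of a shift or a turn outside -1 to 1 is refused whole. A call with a gripper value outside its range is refused whole. The fingers move at their own pace and stop on an object; the grip force is fixed at half the most. Time passes only in rows, so rows that repeat a pose let the fingers close. It gives the time, the measured TCP pose, the force and the opening at its end, in the units of the state.
- r.sense(): the state, without advancing time (a new reading comes with each control period).
- viewer.capture(name): name is "scene" or "top" or "wrist"; returns a dict with "image" (420x560x3 uint8, red, green, blue), "fx", "fy", "cx", "cy" (pixels), "R" (3x3) and "t" (3): a world point X has camera coordinates R X + t; the wrist camera has in their place "mount" (4x4, takes a point from camera to tool coordinates, whose origin is the TCP and whose axes are the tool frame's). Camera axes: x right, y down, z forward; pixel columns grow to the right and rows downward; lengths in m; the calibration is good to about 2 mm. A picture is of the moment at which its call begins: read the wrist's pose just before it. There is no depth.
- job.finish_job(): hands the job in, once; it reports no verdict.
Trained networks look in a picture, given as the dict that the camera call returned (one of the last four; its "shot" number tells which), for a name from the list of things; names that differ only in an ending like _2 or _b are one class to them, and where a whole thing is asked for, a point or a joint stands for the part that bears it (a point fixed in the world has none). Each returns a list of dicts, best first, with "score" (0 to 1); they miss things now and then, are a little off and sometimes report something else, mostly with a low value. They report only what shows in the picture. A call takes as long as a camera call. They do not tell look-alikes from the thing itself.
- spotter.find_in(name, picture): "uv" ([column, row] in pixels, amid what is visible of it).
- spotter.silhouettes(name, picture): "region" (420x560 bool, what is visible of it) and "uv" ([column, row] in pixels, amid what is visible of it).
The state is a dict: "time_s": time; "joints": joint angles; "joint_velocities": joint speeds; "effort": joint torques, N m; "tcp_pos": TCP position; "ee_rot": TCP orientation; "wrist_force": force on the tool from outside, world axes, zero at the start; "moment": the same for the moment, N m; "gripper_width": opening from 0.0 (shut) to 1.0 (fully open).
Only numpy, scipy, OpenCV 4.12 (cv2) and the standard library are available. Lean on these libraries where they do the work, as an engineer would, in place of code of your own. Each camera call takes 0.05 s, during which the arm holds its last target. There are 200 camera calls.

TASK

Lock the jeweller's ring turntable for engraving: with a fingertip, push the disc's upright wooden peg round until the slot in the disc's rim faces the steel locking bar, then push the bar by its tail end fully home into the slot. Only push: do not lift the bar out of its groove or carry anything, and leave everything else on the bench where it is. When the bar is home, take the hand away.

Things in the scene. Friction and masses are not known exactly. Their poses are not given: they have to be found in the camera images.
- fixture: Fixed grey base plate 150 x 312 x 12 mm high, bolted to the table; it carries the disc and two low dark steel guide strips that make the bar's groove. Its +y axis is the direction in which the bar is pushed, +z up. Origin at table height; in this frame the bar's centre line and the disc's axis lie at x = 0, the disc's axis at y = +95 mm, the plate spans y -142 to +170 mm, the guide strips span y -52 to +22 mm and |x| 10.5 to 22.5 mm, their tops 26 mm above the table
- disc (a joint): Angle of the disc about its vertical axis, rad: 0 = slot squarely facing the bar; positive = turned counter-clockwise seen from above. It starts at 0.6 to 1.5, so it must be turned clockwise. Limits -0.7 and 1.9. Light friction (about 2 N at the peg), no spring: it stays where it is left. Slot is 24 mm wide for an 18 mm bar with a rounded nose, so about 0.08 rad off still enters and the nose centres the disc
- disc_center (a point): Point on the disc's axis at the disc's top face. The disc is aluminium, 130 mm across, 16 mm thick, top face 30 mm above the table, with one rim slot 24 mm wide and 27 mm deep. A wooden ring mandrel (26 mm across, tapering to 16) stands on its centre, its top 66 mm above the table; it turns with the disc
- peg_top (a point): Centre of the top of the upright dark wooden peg on the disc: 14 mm diameter, 36 mm tall (30 to 66 mm above the table), 50 mm from the disc's axis, diametrically opposite the slot. Push its side to turn the disc
- slot_bottom (a point): Middle of the flat inner end of the slot, 38 mm from the disc's axis, 22 mm above the table; turns with the disc
- bar: Loose steel locking bar lying in the open groove, 130 mm long, 18 mm wide, 18 mm high, about 0.25 to 0.5 kg; slides stiffly by plain friction (up to about 5 N). Origin at the underside of the nose tip, 12 mm above the table; +y points from tail to nose, +z up
- bar_nose (a point): Rounded tip of the bar (9 mm radius), 9 mm above its underside. It starts 12 to 32 mm short of the disc's rim; pushed home it meets the slot's bottom (travel 39 to 59 mm)
- bar_tail (a point): Centre of the flat rear face of the bar's raised tail head (28 mm wide, 36 mm high from 12 to 48 mm above the table, 12 mm thick), 130 mm behind the nose tip: the face to push, along the bar's +y. When home it is still 21 mm behind the guide strips
- ring: plain silver finger ring, 23 mm across, 7 mm high, lying loose on the fixture's base plate on the robot's side of the bar; origin centre of underside. Leave alone
- doming_block: wooden cube-like block 55 x 55 x 50 mm high with a round hollow on top, on the table beyond the fixture; origin centre of underside. Leave alone
- hammer: hammer 240 mm long lying on the table between fixture and robot, roughly parallel to the bar; origin under the middle. Leave alone
- bowl: terracotta bowl, 120 mm across, 45 mm high, beyond the disc; origin centre of underside. Leave alone
- bottle: clear water bottle with a blue cap, 56 mm across, 150 mm high, on the table off the disc end of the fixture; origin centre of underside. Leave alone
- graver: hand tool 170 mm long (handle and thin blade) lying on the table beyond the bar's tail end; origin under the middle. Leave alone
- jar: small amber jar with a white lid, 52 mm across, 50 mm high, on the table beyond the fixture; origin centre of underside. Leave alone
- solder_board: dark wooden block 100 x 70 x 22 mm lying on the table off the tail end of the fixture, its near face about 60 mm or more from the bar's tail face; origin centre of underside. Leave alone
Not all that is in view belongs to the job. Of the things like the bar, leave any that is orange; of the rest the larger one is meant.

How it is judged:
By the outcome, as a careful person would: the job done as asked, in the order asked, and still so for the second after the job is handed in, with the robot touching nothing.
It also fails if it takes over 54 s, if anything falls off the work surface, if the arm or the gripper's body presses on something with over 40 N, if the wrist force passes 120 N, or if a joint passes its speed limit or range.

## Working session

There is one attempt and no reset: what is moved stays moved. The work goes in short steps, Python scripts to look and compute and a tool call to move; the robot and the scene stay as the last step left them, time stands still between calls to the robot, and variables do not carry over. Pictures are saved under pics/ and viewed, about 8 in all and at most 12, crops included, and the job is handed in when it is done.

Besides the shell and the picture viewer there is one more tool, called after "Emit:" as name(argument=value, ...) on one line, values as JSON. play_rows: Moves the arm, as the interface text tells. Its arguments: {"type":"object","properties":{"commands":{"type":"array"}},"required":["commands"]}

```bash
ls; mkdir -p pics; cat > h.py <<'E'
import numpy as np, cv2
from station import r, viewer, job, spotter
def save(p,n): cv2.imwrite('pics/'+n+'.png',p["image"][:,:,::-1])
def px(p,X):
    c=np.array(p["R"])@np.array(X)+np.array(p["t"]); return np.array([p["fx"]*c[0]/c[2]+p["cx"],p["fy"]*c[1]/c[2]+p["cy"]])
def ray(p,uv,z):
    R=np.array(p["R"]);t=np.array(p["t"]);d=R.T@np.array([(uv[0]-p["cx"])/p["fx"],(uv[1]-p["cy"])/p["fy"],1]);o=-R.T@t
    return o+d*(z-o[2])/d[2]
E
python3 - <<'E'
from h import *
s=r.sense(); print(s)
for n in("top","scene"):
    p=viewer.capture(n); save(p,n+"0"); print(n,p["fx"],p["R"],p["t"])
    for k,z in dict(fixture=.012,peg_top=.066,disc_center=.03,slot_bottom=.022,bar=.03,bar_nose=.021,bar_tail=.03,ring=.003,hammer=.01,solder_board=.02,bottle=.07,graver=.01).items():
        for d in spotter.find_in(k,p)[:3]: print(k,np.round(d["uv"]),round(d["score"],2),np.round(ray(p,d["uv"],z),3))
E
```

```text
pics
{'time_s': 0.0, 'joints': array([-4.83806548e+01,  2.20907107e+01,  3.79026886e-01, -3.05515099e-02,
       -6.84097650e+01, -1.48170932e+01]), 'joint_velocities': array([ 0.00717226, -0.0863331 ,  0.01968865,  0.1090533 ,  0.08973918,
       -0.01351914]), 'effort': array([ 5.13484576e-05, -3.90662026e+01,  1.87405854e+01,  4.22001421e+00,
        1.09003848e-02, -2.03626182e-04]), 'tcp_pos': array([ 0.28159543, -0.55733625,  0.24045089]), 'ee_rot': array([[-1.03715689e-03, -4.50735888e-01,  8.92656756e-01],
       [ 1.91388921e-03,  8.92654706e-01,  4.50737077e-01],
       [-9.99997631e-01,  2.17593120e-03, -6.31644274e-05]]), 'wrist_force': array([-1.08893028, -0.15475686, -0.57382557]), 'moment': array([-0.03245845,  0.04174546,  0.01796265]), 'gripper_width': 1.0003906367688766}
top 461.9635255835799 [[-0.022837   -0.99959977 -0.01669641]
 [-0.99838376  0.02367222 -0.05166705]
 [ 0.05204161  0.0154895  -0.99852478]] [0.07691844 0.55714331 1.10178462]
fixture [276. 219.] 0.6 [0.525 0.071 0.012]
fixture [307. 140.] 0.45 [ 0.717 -0.009  0.012]
peg_top [246. 225.] 0.84 [0.511 0
[... 1401 characters left out ...]
0.513 0.144 0.022]
bar [146. 246.] 0.89 [ 0.454 -0.189  0.03 ]
bar [250. 233.] 0.81 [ 0.559 -0.031  0.03 ]
bar [253.  94.] 0.68 [0.285 0.212 0.03 ]
bar_nose [253. 228.] 0.88 [ 0.552 -0.017  0.021]
bar_nose [249.  90.] 0.8 [0.262 0.218 0.021]
bar_nose [143. 246.] 0.56 [ 0.445 -0.191  0.021]
bar_tail [251.  90.] 0.95 [0.273 0.215 0.03 ]
bar_tail [140. 248.] 0.88 [ 0.45  -0.199  0.03 ]
bar_tail [252. 228.] 0.8 [ 0.555 -0.021  0.03 ]
ring [249. 200.] 0.65 [0.486 0.027 0.003]
hammer [229. 162.] 0.79 [0.389 0.055 0.01 ]
hammer [322. 288.] 0.44 [ 0.72  -0.002  0.01 ]
bottle [356. 107.] 0.58 [0.494 0.319 0.07 ]
graver [280. 203.] 0.7 [0.539 0.064 0.01 ]
graver [254. 325.] 0.68 [ 0.692 -0.135  0.01 ]
```

```bash
python3 - <<'E'
import cv2
a=cv2.imread('pics/top0.png'); cv2.imwrite('pics/topc.png',cv2.resize(a[110:350,140:420],None,fx=2.5,fy=2.5,interpolation=cv2.INTER_CUBIC))
E
```

```text
(no output)
```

View pics/topc.png

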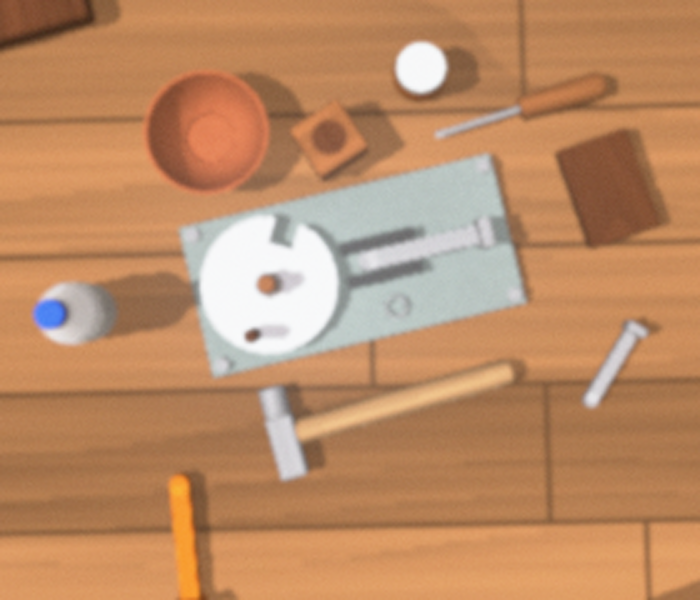

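View pics/scene0.png

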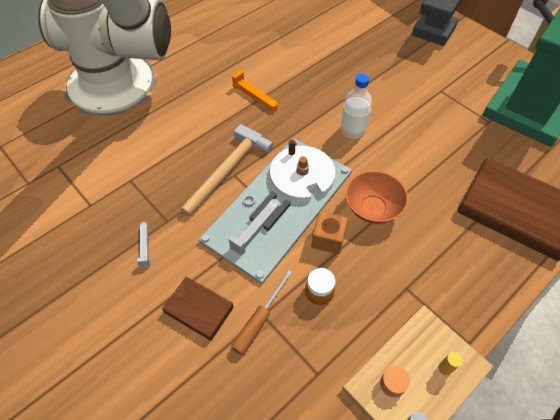

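The top view shows three bar-like things: the steel bar in the groove at (310,206), the smaller loose steel one at (386,255), and the orange one at (214,330). I choose the groove bar, the larger non-orange one. The peg is at (241,244), on the robot side, and the slot is at (253,202). Next I'll fit the fixture.

```bash
python3 - <<'E'
from h import *
from scipy.optimize import least_squares
s=r.sense()
p=viewer.capture("top"); q=viewer.capture("scene")
for nm,c,zs in(("top",p,0),("scene",q,0)):
    im=c["image"]; hsv=cv2.cvtColor(im,cv2.COLOR_RGB2HSV)
    uv={k:spotter.silhouettes(k,c) for k in("fixture","bar","disc_center","peg_top")}
    for k,v in uv.items(): print(nm,k,[(np.round(d["uv"]),round(d["score"],2),int(d["region"].sum())) for d in v[:3]])
# corners from crop, top view refine by plate color mask
hsv=cv2.cvtColor(p["image"],cv2.COLOR_RGB2HSV)
m=((hsv[...,1]<70)&(hsv[...,2]>60)).astype(np.uint8); m[:, :205]=0; m[:,352:]=0; m[:165]=0; m[262:]=0
n,l,st,_=cv2.connectedComponentsWithStats(m); i=1+np.argmax(st[1:,4]); m=(l==i).astype(np.uint8)
m=cv2.morphologyEx(m,cv2.MORPH_CLOSE,np.ones((9,9)))
ct=max(cv2.findContours(m,0,1)[0],key=cv2.contourArea)
rc=cv2.minAreaRect(ct); b=cv2.boxPoints(rc); print(rc)
W=np.array([ray(p,u,.012) for u in b]); print(np.round(W,4), np.linalg.norm(W-np.roll(W,1,0),axis=1))
c=W.mean(0); e=W-np.roll(W,-1,0); L=e[np.argmax(np.linalg.norm(e,axis=1))]; L=L/np.linalg.norm(L); L*=np.sign(L[1])
yv=L[:2]; xv=np.array([yv[1],-yv[0]]); O=c[:2]-yv*.014
print("O",O,"y",yv,"x",xv,"yaw",np.degrees(np.arctan2(xv[1],xv[0])))
F=lambda x,y,z: np.array([*(O+xv*x+yv*y),z])
D=F(0,.095,.03); print("disc",D,"px",px(p,D),px(q,D))
# disc ellipse top
w=((hsv[...,2]>235)&(hsv[...,1]<25)).astype(np.uint8); w[:,:215]=0;w[:,280:]=0;w[:190]=0;w[255:]=0
ct=max(cv2.findContours(w,0,1)[0],key=cv2.contourArea); el=cv2.minEnclosingCircle(ct); print(el, ray(p,el[0],.03))
for c,cn,pg in((p,"top",(241,244)),):
    for z in(.05,.066):
        P=ray(c,pg,z); d=P[:2]-D[:2]; print("peg",P,np.linalg.norm(d), "ang",np.arctan2(d@yv,d@xv)-np.pi/2)
def ann(c,n,crop,f):
    im=c["image"][:,:,::-1].copy(); im=cv2.resize(im[crop[1]:crop[3],crop[0]:crop[2]],None,fx=f,fy=f,interpolation=cv2.INTER_CUBIC)
    def P(X,col):
        u=(px(c,X)-[crop[0],crop[1]]+.5)*f; cv2.drawMarker(im,tuple(int(v) for v in u),col,0,10,1)
    for x in(-.075,.075):
        for y in(-.142,.17): P(F(x,y,.012),(0,0,255))
    for a in np.arange(0,6.28,.4): P(F(.065*np.cos(a),.095+.065*np.sin(a),.03),(255,0,0))
    for x in(-.0225,.0225):
        for y in(-.052,.022): P(F(x,y,.026),(0,255,0))
    P(F(0,.095,.066),(0,255,255))
    for d in spotter.find_in("bar_tail",c)[:1]: pass
    return im
a=ann(p,"",(200,160,360,270),4.9); b=ann(q,"",(190,130,360,290),4.9)
cv2.imwrite('pics/a.png',a); cv2.imwrite('pics/b.png',cv2.resize(b,None,fx=.76,fy=.76))
E
```

```text
top fixture [(array([279., 220.]), 0.86, 7443)]
top bar [(array([216., 329.]), 0.67, 589), (array([311., 205.]), 0.65, 402), (array([383., 256.]), 0.62, 250)]
top disc_center [(array([246., 225.]), 0.98, 2227)]
top peg_top [(array([247., 222.]), 0.72, 2248)]
scene fixture [(array([280., 202.]), 0.83, 9775), (array([375., 196.]), 0.19, 2561)]
scene bar [(array([251., 229.]), 0.95, 880), (array([142., 246.]), 0.66, 375), (array([250.,  89.]), 0.65, 636)]
scene disc_center [(array([301., 173.]), 0.79, 2891), (array([256., 325.]), 0.28, 866)]
scene peg_top [(array([302., 173.]), 0.65, 2848), (array([250., 232.]), 0.52, 813)]
((280.4932556152344, 215.8292236328125), (62.64902114868164, 129.75621032714844), 76.4295654296875)
[[ 0.5738  0.2309  0.012 ]
 [ 0.6405 -0.0772  0.012 ]
 [ 0.4921 -0.1083  0.012 ]
 [ 0.4257  0.1976  0.012 ]] [0.15180441 0.31531799 0.15162879 0.31301067]
O [0.53597325 0.04708426] y [-0.21166718  0.97734181] x [0.97734181 0.21166718] yaw 12.220071250287448
disc [0.51586487 0.13993174 0.03      ] px [247.28544592 223.47638875] [300.58548252 169.85573635]
((247.05908203125, 223.39337158203125), 27.161949157714844) [0.51607496 0.14046789 0.03      ]
peg [0.4680514 0.1538504 0.05     ] 0.04979815883753051 ang 1.0742408482728765
peg [0.4685344  0.15226233 0.066     ] 0.04891028992460333 ang 1.1026595744893517
```

View pics/a.png

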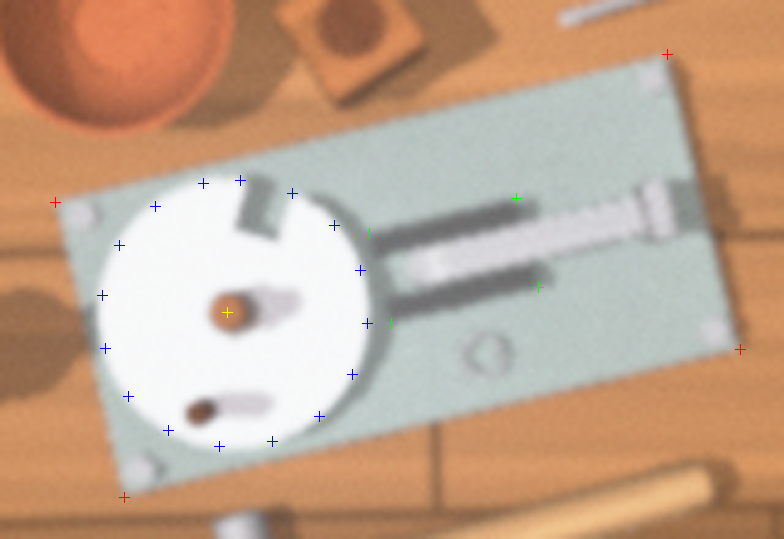

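View pics/b.png

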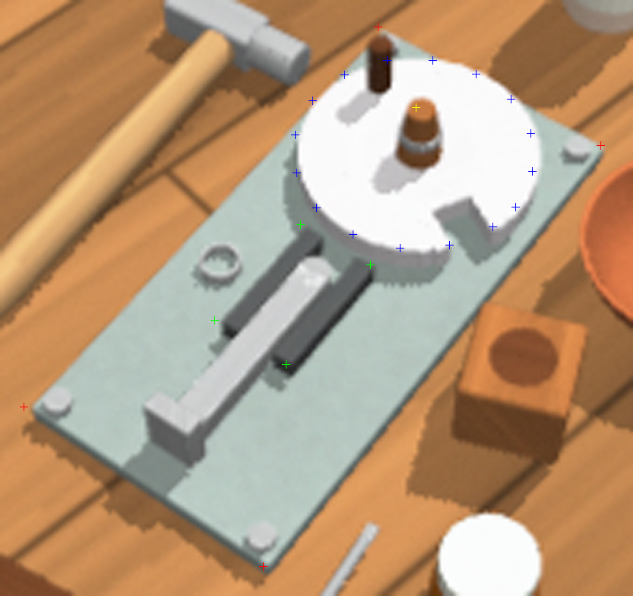

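```bash
cat >> h.py <<'E'
O=np.array([.536,.0471]); YAW=np.radians(12.22); xv=np.array([np.cos(YAW),np.sin(YAW)]); yv=np.array([-xv[1],xv[0]])
F=lambda x,y,z: np.array([*(O+xv*x+yv*y),z])
inF=lambda P: np.round([1e3*(np.array(P)[:2]-O)@xv,1e3*(np.array(P)[:2]-O)@yv,1e3*P[2]],1)
from scipy.spatial.transform import Rotation as Ro
def go(x,y,tip,yaw):  # fixture mm, tip height mm, yaw of tool z in fixture deg
    s=r.sense(); R=np.array(s["ee_rot"]); a=np.radians(yaw)+YAW
    z=np.array([np.cos(a),np.sin(a),0]); X=np.array([0,0,-1.]); T=np.c_[X,np.cross(z,X),z]
    d=R.T@(F(x/1e3,y/1e3,(tip+19)/1e3)-s["tcp_pos"])/.75; w=Ro.from_matrix(R.T@T).as_rotvec()/np.pi
    print("at",inF(s["tcp_pos"]),"tip",round(1e3*s["tcp_pos"][2]-19,1),"t",round(s["time_s"],2),"f",np.round(s["wrist_force"],1),"yaw",round(np.degrees(np.arctan2(R[1,2],R[0,2])-YAW),1),"w",round(s["gripper_width"],2))
    print("  t",np.round(d,4),"a",np.round(w,4),"| rows",round(max(np.linalg.norm(d)*750/41.7,np.linalg.norm(w)*180/7.16),1))
def peg(th,back): # pose behind peg at disc angle th (rad), centre back mm
    a=th; return (-50*np.sin(a)-back*np.cos(a), 95+50*np.cos(a)-back*np.sin(a), np.degrees(a))
E
python3 - <<'E'
from h import *
p=viewer.capture("top")
for u in((675,207),(641,212),(413,268),(430,263)):
    for z in(.03,.048): print(u,z,inF(ray(p,(200+u[0]/4.9-.5,160+u[1]/4.9-.5),z)))
x,y,a=peg(1.08,25); print(x,y,a); go(x,y,200,a)
E
```

```text
(675, 207) 0.03 [ 1.000e-01 -1.255e+02  3.000e+01]
(675, 207) 0.048 [  -0.5 -123.3   48. ]
(641, 212) 0.03 [   1.6 -108.8   30. ]
(641, 212) 0.048 [   1.  -106.9   48. ]
(413, 268) 0.03 [ 1.1  5.3 30. ]
(413, 268) 0.048 [ 0.5  5.3 48. ]
(430, 263) 0.03 [ 1.5 -3.4 30. ]
(430, 263) 0.048 [ 0.9 -3.2 48. ]
-55.881099448590874 96.5174730365633 61.879441874128915
at [-376.5 -537.4  241.5] tip 222.5 t 1.95 f [ 0.9 -0.2 -0.7] yaw 14.6 w 1.0
  t [0.0301 0.7104 0.6264] a [-0.2628  0.     -0.    ] | rows 17.0
```

Emit:
play_rows(commands=[{"fingers": 1, "tx": 0.03, "ty": 0.71, "tz": 0.626, "ax": -0.263, "ay": 0, "az": 0}, {"fingers": 1, "tx": 0.03, "ty": 0.71, "tz": 0.626, "ax": -0.263, "ay": 0, "az": 0}, {"fingers": 1, "tx": 0.03, "ty": 0.71, "tz": 0.626, "ax": -0.263, "ay": 0, "az": 0}, {"fingers": 1, "tx": 0.03, "ty": 0.71, "tz": 0.626, "ax": -0.263, "ay": 0, "az": 0}, {"fingers": 1, "tx": 0.03, "ty": 0.71, "tz": 0.626, "ax": -0.263, "ay": 0, "az": 0}])

```text
time_s: 2.37
tcp_pos: [0.3343, -0.3547, 0.235]
ee_rot: [[0.0, -0.89, 0.455], [-0.0, 0.455, 0.89], [-1.0, -0.0, -0.0]]
wrist_force: [2.0, 0.2, 1.2]
gripper_width: 0.704
```

```bash
python3 -c "
from h import *
x,y,a=peg(1.08,25); go(x,y,200,a)"
```

```text
at [-282.1 -350.   235. ] tip 216.0 t 2.37 f [2.  0.2 1.2] yaw 50.7 w 0.7
  t [0.0212 0.1436 0.6518] a [-0.0621 -0.      0.0001] | rows 12.0
```

Emit:
play_rows(commands=[{"fingers": 1, "tx": 0.021, "ty": 0.144, "tz": 0.652, "ax": -0.062, "ay": 0, "az": 0}, {"fingers": 1, "tx": 0.021, "ty": 0.144, "tz": 0.652, "ax": -0.062, "ay": 0, "az": 0}, {"fingers": 1, "tx": 0.021, "ty": 0.144, "tz": 0.652, "ax": -0.062, "ay": 0, "az": 0}, {"fingers": 1, "tx": 0.021, "ty": 0.144, "tz": 0.652, "ax": -0.062, "ay": 0, "az": 0}, {"fingers": 1, "tx": 0.021, "ty": 0.144, "tz": 0.652, "ax": -0.062, "ay": 0, "az": 0}])

```text
time_s: 2.78
tcp_pos: [0.388, -0.1533, 0.2288]
ee_rot: [[0.001, -0.96, 0.28], [-0.0, 0.28, 0.96], [-1.0, -0.001, 0.0]]
wrist_force: [1.3, -0.5, 0.5]
gripper_width: 0.324
```

```bash
python3 -c "
from h import *
x,y,a=peg(1.08,25); go(x,y,200,a)"
```

```text
at [-187.  -164.5  228.8] tip 209.8 t 2.78 f [ 1.3 -0.5  0.5] yaw 61.5 w 0.32
  t [0.0132 0.0121 0.3893] a [-0.0019  0.0001  0.0004] | rows 7.0
```

Emit:
play_rows(commands=[{"fingers": 1, "tx": 0.013, "ty": 0.012, "tz": 0.389, "ax": 0, "ay": 0, "az": 0}, {"fingers": 1, "tx": 0.013, "ty": 0.012, "tz": 0.389, "ax": 0, "ay": 0, "az": 0}, {"fingers": 1, "tx": 0.013, "ty": 0.012, "tz": 0.389, "ax": 0, "ay": 0, "az": 0}, {"fingers": 1, "tx": 0.013, "ty": 0.012, "tz": 0.389, "ax": 0, "ay": 0, "az": 0}, {"fingers": 1, "tx": 0.013, "ty": 0.012, "tz": 0.389, "ax": 0, "ay": 0, "az": 0}])

```text
time_s: 3.2
tcp_pos: [0.44, 0.0487, 0.222]
ee_rot: [[0.001, -0.96, 0.279], [0.0, 0.279, 0.96], [-1.0, -0.001, 0.001]]
wrist_force: [1.7, -1.1, -0.4]
gripper_width: 0.02
```

```bash
python3 -c "
from h import *
x,y,a=peg(1.08,25); go(x,y,120,a)"
```

```text
at [-93.5  21.9 222. ] tip 203.0 t 3.2 f [ 1.7 -1.1 -0.4] yaw 61.6 w 0.02
  t [0.1107 0.0033 0.1113] a [-0.0016  0.0003  0.0003] | rows 2.8
```

Emit:
play_rows(commands=[{"fingers": 1, "tx": 0.11, "ty": 0.003, "tz": 0.111, "ax": 0, "ay": 0, "az": 0}, {"fingers": 1, "tx": 0.11, "ty": 0.003, "tz": 0.111, "ax": 0, "ay": 0, "az": 0}, {"fingers": 1, "tx": 0.11, "ty": 0.003, "tz": 0.111, "ax": 0, "ay": 0, "az": 0}, {"fingers": 1, "tx": 0.11, "ty": 0.003, "tz": 0.111, "ax": 0, "ay": 0, "az": 0}, {"fingers": 1, "tx": 0.11, "ty": 0.003, "tz": 0.111, "ax": 0, "ay": 0, "az": 0}])

```text
time_s: 3.62
tcp_pos: [0.4606, 0.1277, 0.1376]
ee_rot: [[-0.003, -0.961, 0.277], [-0.002, 0.277, 0.961], [-1.0, 0.002, -0.003]]
wrist_force: [0.6, -0.1, 0.2]
gripper_width: 0.007
```

```bash
python3 - <<'E'
from h import *
x,y,a=peg(1.08,25); go(x,y,42,a)
s=r.sense(); p=viewer.capture("wrist"); M=np.array(p["mount"])
T=np.eye(4);T[:3,:3]=s["ee_rot"];T[:3,3]=s["tcp_pos"]; C=np.linalg.inv(T@M); p["R"]=C[:3,:3];p["t"]=C[:3,3]
im=p["image"][:,:,::-1].copy()
def P(X,c): cv2.drawMarker(im,tuple(int(v) for v in px(p,X)),c,0,9,1)
for a in np.arange(0,6.28,.4): P(F(.065*np.cos(a),.095+.065*np.sin(a),.03),(255,0,0))
P(F(0,.095,.066),(0,255,255)); x,y,_=peg(1.08,0); P(F(x/1e3,y/1e3,.066),(0,255,0)); P(F(x/1e3,y/1e3,.03),(0,255,0))
P(T[:3,3]+T[:3,0]*.019,(255,0,255))
cv2.imwrite('pics/w1.png',im)
E
```

```text
at [-56.6  94.7 137.6] tip 118.6 t 3.62 f [ 0.6 -0.1  0.2] yaw 61.7 w 0.01
  t [1.021e-01 1.000e-04 2.900e-03] a [-0.0011 -0.0009 -0.0007] | rows 1.8
```

View pics/w1.png

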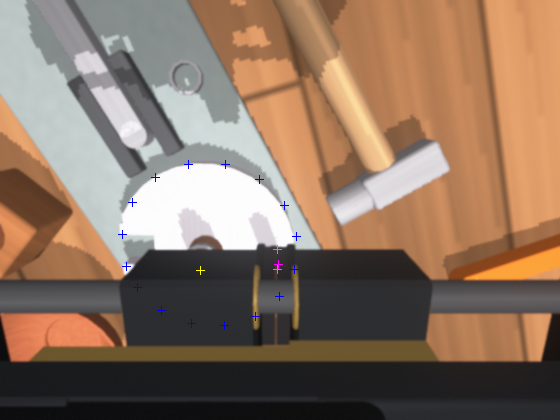

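The wrist view's disc outline at (120–295,160–270) agrees with the model to about 2 mm. The fingertip at (277,265) is behind the peg, clear of the mandrel. I'll descend and then push round the arc.

Emit:
play_rows(commands=[{"fingers": 1, "tx": 0.05, "ty": 0, "tz": 0.002, "ax": 0, "ay": 0, "az": 0}, {"fingers": 1, "tx": 0.08, "ty": 0, "tz": 0.003, "ax": 0, "ay": 0, "az": 0}, {"fingers": 1, "tx": 0.1, "ty": 0, "tz": 0.003, "ax": 0, "ay": 0, "az": 0}, {"fingers": 1, "tx": 0.1, "ty": 0, "tz": 0.003, "ax": 0, "ay": 0, "az": 0}])

```text
time_s: 4.0
tcp_pos: [0.4604, 0.1275, 0.0626]
ee_rot: [[-0.003, -0.96, 0.281], [-0.002, 0.281, 0.96], [-1.0, 0.003, -0.003]]
wrist_force: [-0.0, 0.4, -0.5]
gripper_width: 0.009
```

```bash
python3 - <<'E'
from h import *
for th in(1.08,.97,.86,.75,.64,.53):
    x,y,a=peg(th,17); go(x,y,42,a)
E
```

```text
at [-56.8  94.5  62.6] tip 43.6 t 4.0 f [-0.   0.4 -0.5] yaw 61.4 w 0.01
  t [0.0021 0.0002 0.0136] a [-0.0025 -0.0009 -0.0009] | rows 0.2
at [-56.8  94.5  62.6] tip 43.6 t 4.0 f [-0.   0.4 -0.5] yaw 61.4 w 0.01
  t [0.0021 0.0023 0.021 ] a [ 0.0325 -0.0009 -0.0008] | rows 0.8
at [-56.8  94.5  62.6] tip 43.6 t 4.0 f [-0.   0.4 -0.5] yaw 61.4 w 0.01
  t [0.0021 0.0037 0.0287] a [ 0.0676 -0.001  -0.0008] | rows 1.7
at [-56.8  94.5  62.6] tip 43.6 t 4.0 f [-0.   0.4 -0.5] yaw 61.4 w 0.01
  t [0.0021 0.0041 0.0364] a [ 0.1026 -0.001  -0.0007] | rows 2.6
at [-56.8  94.5  62.6] tip 43.6 t 4.0 f [-0.   0.4 -0.5] yaw 61.4 w 0.01
  t [0.0021 0.0037 0.0441] a [ 0.1376 -0.0011 -0.0007] | rows 3.5
at [-56.8  94.5  62.6] tip 43.6 t 4.0 f [-0.   0.4 -0.5] yaw 61.4 w 0.01
  t [0.002  0.0025 0.0518] a [ 0.1726 -0.0011 -0.0006] | rows 4.3
```

Emit:
play_rows(commands=[{"fingers": 1, "tx": 0.002, "ty": 0.002, "tz": 0.021, "ax": 0.032, "ay": 0, "az": 0}, {"fingers": 1, "tx": 0.002, "ty": 0.004, "tz": 0.029, "ax": 0.068, "ay": 0, "az": 0}, {"fingers": 1, "tx": 0.002, "ty": 0.004, "tz": 0.036, "ax": 0.103, "ay": 0, "az": 0}, {"fingers": 1, "tx": 0.002, "ty": 0.004, "tz": 0.044, "ax": 0.138, "ay": 0, "az": 0}, {"fingers": 1, "tx": 0.002, "ty": 0.0025, "tz": 0.052, "ax": 0.173, "ay": 0, "az": 0}])

```text
time_s: 4.42
tcp_pos: [0.4704, 0.166, 0.0641]
ee_rot: [[-0.001, -0.672, 0.74], [-0.0, 0.74, 0.672], [-1.0, 0.0, -0.001]]
wrist_force: [-1.3, -2.2, -0.5]
gripper_width: 0.005
```

```bash
python3 - <<'E'
from h import *
for th in(.42,.32,.22,.14,.09):
    x,y,a=peg(th,17); go(x,y,42,a)
p=viewer.capture("scene"); im=cv2.resize(p["image"][120:290,190:360,::-1],None,fx=3.5,fy=3.5,interpolation=2); cv2.imwrite('pics/s1.png',im)
E
```

```text
at [-39.  130.1  64.1] tip 45.1 t 4.42 f [-1.3 -2.2 -0.5] yaw 30.0 w 0.01
  t [0.0042 0.0022 0.006 ] a [ 0.0331 -0.0002  0.    ] | rows 0.8
at [-39.  130.1  64.1] tip 45.1 t 4.42 f [-1.3 -2.2 -0.5] yaw 30.0 w 0.01
  t [0.0042 0.0034 0.0129] a [ 0.0649 -0.0002  0.    ] | rows 1.6
at [-39.  130.1  64.1] tip 45.1 t 4.42 f [-1.3 -2.2 -0.5] yaw 30.0 w 0.01
  t [0.0042 0.0039 0.0199] a [ 0.0967 -0.0002  0.    ] | rows 2.4
at [-39.  130.1  64.1] tip 45.1 t 4.42 f [-1.3 -2.2 -0.5] yaw 30.0 w 0.01
  t [0.0041 0.0038 0.0256] a [ 0.1222 -0.0002  0.    ] | rows 3.1
at [-39.  130.1  64.1] tip 45.1 t 4.42 f [-1.3 -2.2 -0.5] yaw 30.0 w 0.01
  t [0.0041 0.0035 0.0291] a [ 0.1381 -0.0002  0.    ] | rows 3.5
```

View pics/s1.png

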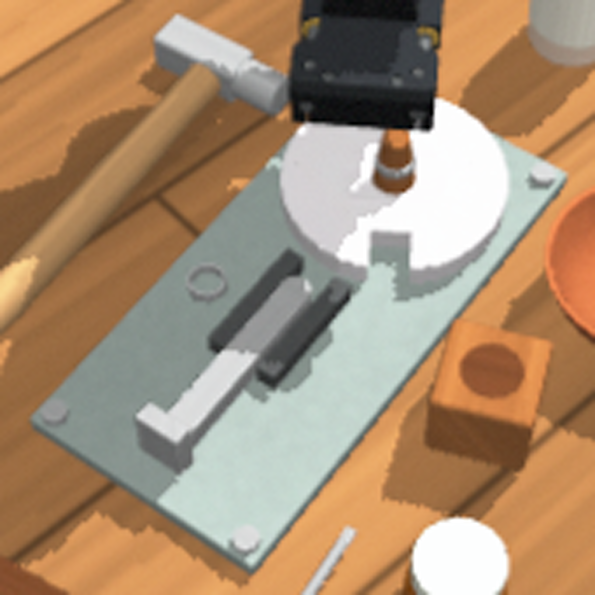

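The disc is turning: the slot has come round to about (390,245) in the crop and contact is about 2.5 N. Continuing.

Emit:
play_rows(commands=[{"fingers": 1, "tx": 0.004, "ty": 0.002, "tz": 0.006, "ax": 0.033, "ay": 0, "az": 0}, {"fingers": 1, "tx": 0.004, "ty": 0.0035, "tz": 0.013, "ax": 0.065, "ay": 0, "az": 0}, {"fingers": 1, "tx": 0.004, "ty": 0.004, "tz": 0.02, "ax": 0.097, "ay": 0, "az": 0}, {"fingers": 1, "tx": 0.004, "ty": 0.004, "tz": 0.0255, "ax": 0.122, "ay": 0, "az": 0}, {"fingers": 1, "tx": 0.004, "ty": 0.004, "tz": 0.0255, "ax": 0.122, "ay": 0, "az": 0}])

```text
time_s: 4.88
tcp_pos: [0.4837, 0.1821, 0.0611]
ee_rot: [[0.002, -0.353, 0.936], [0.001, 0.936, 0.353], [-1.0, 0.0, 0.002]]
wrist_force: [0.5, -1.6, -0.0]
gripper_width: 0.001
```

```bash
cat > ang.py <<'E'
from h import *
def slot(n):  # slot bearing by dark pixels on a rim circle, rectified top face
    p=viewer.capture("scene"); K=4000
    g=lambda x,y:px(p,F(x,y,.03))
    src=np.float32([g(-.08,.015),g(.08,.015),g(.08,.115),g(-.08,.115)])
    dst=np.float32([[0,400],[640,400],[640,0],[0,0]])
    im=cv2.warpPerspective(p["image"],cv2.getPerspectiveTransform(src,dst),(640,400))[:,:,::-1].copy()
    cv2.line(im,(320,0),(320,400),(0,0,255),1); cv2.circle(im,(320,80),260,(255,0,0),1); cv2.circle(im,(320,80),152,(255,0,0),1)
    for s in(-48,48): cv2.line(im,(320+s,200),(320+s,380),(0,255,0),1)
    cv2.imwrite('pics/'+n+'.png',im)
E
python3 - <<'E'
from ang import *
for th in(.14,.1,.05,0):
    x,y,a=peg(th,17); go(x,y,42,a)
slot("r1")
E
```

```text
at [-22.5 143.   61.1] tip 42.1 t 4.88 f [ 0.5 -1.6 -0. ] yaw 8.5 w 0.0
  t [ 0.0001 -0.0009 -0.0018] a [ 0.0024  0.0007 -0.0001] | rows 0.1
at [-22.5 143.   61.1] tip 42.1 t 4.88 f [ 0.5 -1.6 -0. ] yaw 8.5 w 0.0
  t [ 0.0001 -0.0001  0.0008] a [ 0.0152  0.0007 -0.0001] | rows 0.4
at [-22.5 143.   61.1] tip 42.1 t 4.88 f [ 0.5 -1.6 -0. ] yaw 8.5 w 0.0
  t [0.0001 0.0008 0.0043] a [ 0.0311  0.0007 -0.0001] | rows 0.8
at [-22.5 143.   61.1] tip 42.1 t 4.88 f [ 0.5 -1.6 -0. ] yaw 8.5 w 0.0
  t [0.0001 0.0015 0.0077] a [ 0.047   0.0007 -0.0002] | rows 1.2
```

View pics/r1.png

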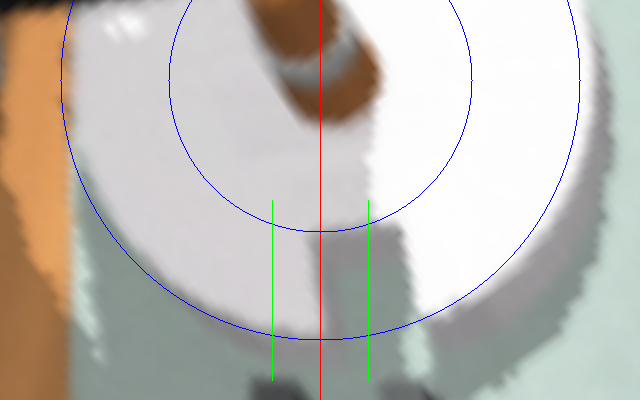

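The rectified scene view puts the slot axis about 0.16 rad off: rim at (370,325), bottom at (357,228), disc centre near (331,78). About 7–8 mm more push is needed.

Emit:
play_rows(commands=[{"fingers": 1, "tx": 0, "ty": 0.001, "tz": 0.005, "ax": 0.025, "ay": 0, "az": 0}, {"fingers": 1, "tx": 0, "ty": 0.0015, "tz": 0.008, "ax": 0.045, "ay": 0, "az": 0}, {"fingers": 1, "tx": 0, "ty": 0.0015, "tz": 0.0095, "ax": 0.05, "ay": 0, "az": 0}, {"fingers": 1, "tx": 0, "ty": 0.0015, "tz": 0.0095, "ax": 0.05, "ay": 0, "az": 0}])

```text
time_s: 5.27
tcp_pos: [0.4896, 0.186, 0.0604]
ee_rot: [[0.002, -0.205, 0.979], [0.001, 0.979, 0.205], [-1.0, 0.001, 0.002]]
wrist_force: [-0.8, 0.7, 0.7]
gripper_width: 0.005
```

```bash
python3 - <<'E'
from ang import *
for th in(.05,0):
    x,y,a=peg(th,17); go(x,y,42,a)
slot("r2")
E
```

```text
at [-15.9 145.6  60.4] tip 41.4 t 5.27 f [-0.8  0.7  0.7] yaw -0.4 w 0.0
  t [-0.0008 -0.0021 -0.0047] a [-0.0181  0.0006 -0.0002] | rows 0.5
at [-15.9 145.6  60.4] tip 41.4 t 5.27 f [-0.8  0.7  0.7] yaw -0.4 w 0.0
  t [-0.0008 -0.0008 -0.0014] a [-0.0022  0.0006 -0.0003] | rows 0.1
```

View pics/r2.png

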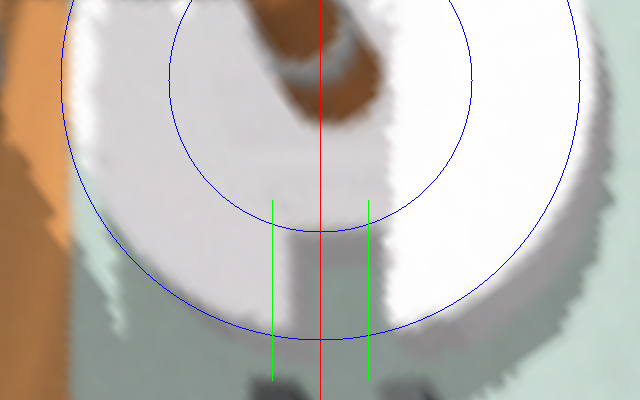

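The slot is now centred at x≈338 (edges 291 and 384). The disc-to-groove line passes about 338 there, so the error is within about 0.03 rad. Backing off and going to the tail.

Emit:
play_rows(commands=[{"fingers": 1, "tx": 0, "ty": 0, "tz": -0.02, "ax": 0, "ay": 0, "az": 0}, {"fingers": 1, "tx": -0.05, "ty": 0, "tz": -0.02, "ax": 0, "ay": 0, "az": 0}, {"fingers": 1, "tx": -0.1, "ty": 0, "tz": -0.02, "ax": 0, "ay": 0, "az": 0}, {"fingers": 1, "tx": -0.1, "ty": 0, "tz": -0.02, "ax": 0, "ay": 0, "az": 0}])

```text
time_s: 5.65
tcp_pos: [0.4787, 0.1853, 0.1417]
ee_rot: [[0.014, -0.207, 0.978], [0.008, 0.978, 0.207], [-1.0, 0.005, 0.015]]
wrist_force: [0.7, 0.7, 0.9]
gripper_width: 0.006
```

```bash
python3 -c "
from h import *
go(0,-150,110,90)"
```

```text
at [-26.7 147.2 141.7] tip 122.7 t 5.65 f [0.7 0.7 0.9] yaw -0.3 w 0.01
  t [ 0.0157 -0.3962  0.0373] a [-0.5015  0.0049  0.0026] | rows 12.6
```

Emit:
play_rows(commands=[{"fingers": 1, "tx": 0.016, "ty": -0.396, "tz": 0.037, "ax": -0.5, "ay": 0, "az": 0}, {"fingers": 1, "tx": 0.016, "ty": -0.396, "tz": 0.037, "ax": -0.5, "ay": 0, "az": 0}, {"fingers": 1, "tx": 0.016, "ty": -0.396, "tz": 0.037, "ax": -0.5, "ay": 0, "az": 0}, {"fingers": 1, "tx": 0.016, "ty": -0.396, "tz": 0.037, "ax": -0.5, "ay": 0, "az": 0}, {"fingers": 1, "tx": 0.016, "ty": -0.396, "tz": 0.037, "ax": -0.5, "ay": 0, "az": 0}])

```text
time_s: 6.07
tcp_pos: [0.5294, 0.0063, 0.1276]
ee_rot: [[0.002, -0.691, 0.723], [0.0, 0.723, 0.691], [-1.0, -0.001, 0.002]]
wrist_force: [0.5, -0.1, 0.1]
gripper_width: 0.002
```

```bash
python3 -c "
from h import *
go(0,-150,110,90)"
```

```text
at [-15.1 -38.5 127.6] tip 108.6 t 6.07 f [ 0.5 -0.1  0.1] yaw 31.5 w 0.0
  t [-0.0018 -0.1372 -0.0605] a [-0.3251  0.0004  0.0007] | rows 8.2
```

Emit:
play_rows(commands=[{"fingers": 1, "tx": -0.002, "ty": -0.137, "tz": -0.06, "ax": -0.325, "ay": 0, "az": 0}, {"fingers": 1, "tx": -0.002, "ty": -0.137, "tz": -0.06, "ax": -0.325, "ay": 0, "az": 0}, {"fingers": 1, "tx": -0.002, "ty": -0.137, "tz": -0.06, "ax": -0.325, "ay": 0, "az": 0}, {"fingers": 1, "tx": -0.002, "ty": -0.137, "tz": -0.06, "ax": -0.325, "ay": 0, "az": 0}, {"fingers": 1, "tx": -0.002, "ty": -0.137, "tz": -0.06, "ax": -0.325, "ay": 0, "az": 0}])

```text
time_s: 6.48
tcp_pos: [0.567, -0.1005, 0.1286]
ee_rot: [[0.002, -0.976, 0.218], [-0.0, 0.218, 0.976], [-1.0, -0.002, 0.0]]
wrist_force: [-1.1, -0.2, -0.5]
gripper_width: 0.005
```

```bash
python3 -c "
from h import *
go(0,-148,110,90)"
```

```text
at [  -0.9 -150.8  128.6] tip 109.6 t 6.48 f [-1.1 -0.2 -0.5] yaw 65.2 w 0.0
  t [-0.0006  0.0005  0.004 ] a [-1.379e-01 -1.000e-04  6.000e-04] | rows 3.5
```

Emit:
play_rows(commands=[{"fingers": 1, "tx": 0, "ty": 0, "tz": 0.001, "ax": -0.138, "ay": 0, "az": 0}, {"fingers": 1, "tx": 0, "ty": 0, "tz": 0.001, "ax": -0.138, "ay": 0, "az": 0}, {"fingers": 1, "tx": 0, "ty": 0, "tz": 0.001, "ax": -0.138, "ay": 0, "az": 0}, {"fingers": 1, "tx": 0, "ty": 0, "tz": 0.001, "ax": -0.138, "ay": 0, "az": 0}, {"fingers": 1, "tx": 0, "ty": 0, "tz": 0.001, "ax": -0.138, "ay": 0, "az": 0}])

```text
time_s: 6.9
tcp_pos: [0.5667, -0.0974, 0.1289]
ee_rot: [[0.002, -0.978, -0.21], [-0.0, -0.21, 0.978], [-1.0, -0.001, -0.0]]
wrist_force: [-0.6, 0.1, -0.2]
gripper_width: 0.005
```

```bash
python3 - <<'E'
from h import *
go(0,-148,24,90)
p=viewer.capture("scene"); im=cv2.resize(p["image"][130:300,190:360,::-1],None,fx=3.5,fy=3.5,interpolation=2); cv2.imwrite('pics/s2.png',im)
E
```

```text
at [  -0.5 -147.7  128.9] tip 109.9 t 6.9 f [-0.6  0.1 -0.2] yaw 89.9 w 0.01
  t [ 0.1145 -0.0006 -0.0003] a [-0.0004 -0.0001  0.0005] | rows 2.1
```

View pics/s2.png

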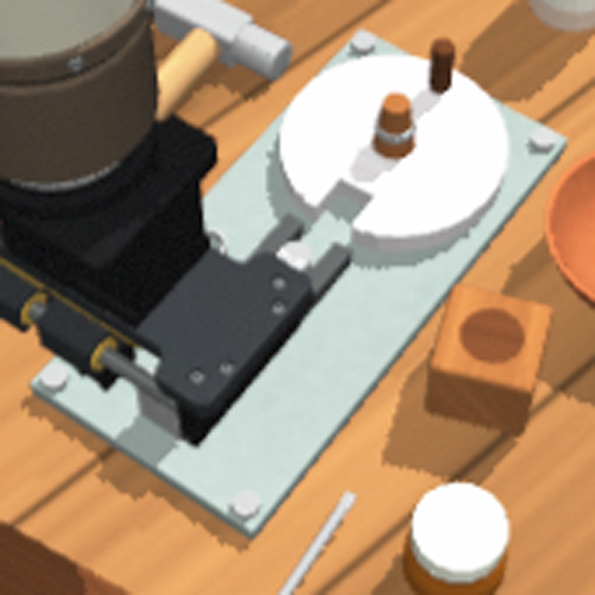

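The slot at (345,200) lines up with the bar's nose at (295,255), and peg, mandrel and slot are in one line. Descending behind the tail.

Emit:
play_rows(commands=[{"fingers": 1, "tx": 0.05, "ty": 0, "tz": 0, "ax": 0, "ay": 0, "az": 0}, {"fingers": 1, "tx": 0.09, "ty": 0, "tz": 0, "ax": 0, "ay": 0, "az": 0}, {"fingers": 1, "tx": 0.114, "ty": 0, "tz": 0, "ax": 0, "ay": 0, "az": 0}, {"fingers": 1, "tx": 0.114, "ty": 0, "tz": 0, "ax": 0, "ay": 0, "az": 0}])

```text
time_s: 7.28
tcp_pos: [0.5633, -0.0973, 0.0391]
ee_rot: [[-0.008, -0.978, -0.206], [-0.0, -0.206, 0.979], [-1.0, 0.008, 0.002]]
wrist_force: [0.6, 0.0, 1.2]
gripper_width: 0.006
```

```bash
python3 -c "
from h import *
go(0,-120,24,90);go(0,-82.5,24,90)"
```

```text
at [  -3.9 -147.    39.1] tip 20.1 t 7.28 f [0.6 0.  1.2] yaw 89.7 w 0.01
  t [-0.0052 -0.0049  0.036 ] a [-0.0018  0.0005 -0.0026] | rows 0.7
at [  -3.9 -147.    39.1] tip 20.1 t 7.28 f [0.6 0.  1.2] yaw 89.7 w 0.01
  t [-0.0052 -0.0046  0.086 ] a [-0.0018  0.0005 -0.0026] | rows 1.6
```

Emit:
play_rows(commands=[{"fingers": 1, "tx": -0.003, "ty": 0, "tz": 0.008, "ax": 0, "ay": 0, "az": 0}, {"fingers": 1, "tx": -0.003, "ty": 0, "tz": 0.016, "ax": 0, "ay": 0, "az": 0}, {"fingers": 1, "tx": -0.003, "ty": 0, "tz": 0.024, "ax": 0, "ay": 0, "az": 0}, {"fingers": 1, "tx": -0.003, "ty": 0, "tz": 0.032, "ax": 0, "ay": 0, "az": 0}, {"fingers": 1, "tx": -0.003, "ty": 0, "tz": 0.04, "ax": 0, "ay": 0, "az": 0}])

```text
time_s: 7.7
tcp_pos: [0.5615, -0.0674, 0.0473]
ee_rot: [[0.004, -0.978, -0.209], [-0.0, -0.209, 0.978], [-1.0, -0.004, -0.001]]
wrist_force: [1.7, -4.8, 4.2]
gripper_width: 0.001
```

```bash
python3 -c "
from h import *
go(0,-82.5,24,90)"
```

```text
at [   0.6 -117.3   47.3] tip 28.3 t 7.7 f [ 1.7 -4.8  4.2] yaw 89.8 w 0.0
  t [0.0057 0.001  0.0464] a [-0.001  -0.0004  0.0013] | rows 0.8
```

Emit:
play_rows(commands=[{"fingers": 1, "tx": 0.003, "ty": 0, "tz": 0.008, "ax": 0, "ay": 0, "az": 0}, {"fingers": 1, "tx": 0.003, "ty": 0, "tz": 0.016, "ax": 0, "ay": 0, "az": 0}, {"fingers": 1, "tx": 0.003, "ty": 0, "tz": 0.024, "ax": 0, "ay": 0, "az": 0}, {"fingers": 1, "tx": 0.003, "ty": 0, "tz": 0.032, "ax": 0, "ay": 0, "az": 0}, {"fingers": 1, "tx": 0.003, "ty": 0, "tz": 0.04, "ax": 0, "ay": 0, "az": 0}])

```text
time_s: 8.12
tcp_pos: [0.555, -0.0382, 0.0446]
ee_rot: [[0.003, -0.978, -0.208], [-0.0, -0.208, 0.978], [-1.0, -0.003, -0.001]]
wrist_force: [0.9, -6.0, 4.1]
gripper_width: 0.005
```

```bash
python3 -c "
from h import *
go(0,-82.5,24,90)"
```

```text
at [  0.5 -87.4  44.6] tip 25.6 t 8.12 f [ 0.9 -6.   4.1] yaw 89.8 w 0.01
  t [0.0022 0.0007 0.0066] a [-0.0011 -0.0004  0.001 ] | rows 0.1
```

Now in small steps until the force rises at the slot bottom.

Emit:
play_rows(commands=[{"fingers": 1, "tx": 0, "ty": 0, "tz": 0.003, "ax": 0, "ay": 0, "az": 0}, {"fingers": 1, "tx": 0, "ty": 0, "tz": 0.005, "ax": 0, "ay": 0, "az": 0}, {"fingers": 1, "tx": 0, "ty": 0, "tz": 0.007, "ax": 0, "ay": 0, "az": 0}, {"fingers": 1, "tx": 0, "ty": 0, "tz": 0.007, "ax": 0, "ay": 0, "az": 0}])

```text
time_s: 8.45
tcp_pos: [0.5542, -0.0347, 0.0446]
ee_rot: [[0.003, -0.978, -0.209], [-0.002, -0.209, 0.978], [-1.0, -0.003, -0.003]]
wrist_force: [2.5, -11.3, 4.4]
gripper_width: 0.006
```

```bash
python3 -c "
from h import *
go(0,-82.5,24,90)"
```

```text
at [  0.5 -83.8  44.6] tip 25.6 t 8.45 f [  2.5 -11.3   4.4] yaw 89.8 w 0.01
  t [0.0021 0.0006 0.0017] a [-0.0009 -0.0009  0.0008] | rows 0.1
```

Emit:
play_rows(commands=[{"fingers": 1, "tx": 0, "ty": 0, "tz": 0.002, "ax": 0, "ay": 0, "az": 0}, {"fingers": 1, "tx": 0, "ty": 0, "tz": 0.003, "ax": 0, "ay": 0, "az": 0}, {"fingers": 1, "tx": 0, "ty": 0, "tz": 0.003, "ax": 0, "ay": 0, "az": 0}])

```text
time_s: 8.7
tcp_pos: [0.554, -0.0345, 0.0446]
ee_rot: [[0.003, -0.978, -0.209], [-0.004, -0.209, 0.978], [-1.0, -0.002, -0.005]]
wrist_force: [4.8, -20.3, 3.2]
gripper_width: 0.002
```

```bash
python3 -c "
from h import *
go(0,-82.5,24,90)"
```

```text
at [  0.3 -83.5  44.6] tip 25.6 t 8.7 f [  4.8 -20.3   3.2] yaw 89.8 w 0.0
  t [0.0022 0.0004 0.0014] a [-0.001  -0.0015  0.0007] | rows 0.0
```

The bar stops firmly: 20 N with 0.3 mm of movement, at the expected position. Backing off straight, then up and away.

Emit:
play_rows(commands=[{"fingers": 1, "tx": 0, "ty": 0, "tz": -0.02, "ax": 0, "ay": 0, "az": 0}, {"fingers": 1, "tx": 0, "ty": 0, "tz": -0.04, "ax": 0, "ay": 0, "az": 0}, {"fingers": 1, "tx": -0.05, "ty": 0, "tz": -0.045, "ax": 0, "ay": 0, "az": 0}, {"fingers": 1, "tx": -0.1, "ty": 0, "tz": -0.05, "ax": 0, "ay": 0, "az": 0}, {"fingers": 1, "tx": -0.15, "ty": 0, "tz": -0.08, "ax": 0, "ay": 0, "az": 0}])

```text
time_s: 9.12
tcp_pos: [0.5637, -0.087, 0.1548]
ee_rot: [[-0.002, -0.978, -0.21], [0.001, -0.21, 0.978], [-1.0, 0.002, 0.001]]
wrist_force: [0.5, 1.0, 1.1]
gripper_width: 0.008
```

Emit:
play_rows(commands=[{"fingers": 1, "tx": -0.05, "ty": 0, "tz": -0.05, "ax": 0, "ay": 0, "az": 0}, {"fingers": 1, "tx": -0.1, "ty": 0, "tz": -0.1, "ax": 0, "ay": 0, "az": 0}, {"fingers": 1, "tx": -0.12, "ty": 0, "tz": -0.15, "ax": 0, "ay": 0, "az": 0}, {"fingers": 1, "tx": -0.12, "ty": 0, "tz": -0.2, "ax": 0, "ay": 0, "az": 0}, {"fingers": 1, "tx": -0.12, "ty": 0, "tz": -0.22, "ax": 0, "ay": 0, "az": 0}])

```text
time_s: 9.53
tcp_pos: [0.5999, -0.2519, 0.2467]
ee_rot: [[0.005, -0.978, -0.207], [-0.0, -0.207, 0.978], [-1.0, -0.005, -0.001]]
wrist_force: [1.2, -0.3, -0.2]
gripper_width: 0.003
```

```bash
python3 - <<'E'
from h import *
go(0,-150,100,90)
p=viewer.capture("top"); q=viewer.capture("scene")
a=cv2.resize(p["image"][150:290,190:400,::-1],None,fx=2.7,fy=2.7,interpolation=2); b=cv2.resize(q["image"][60:310,120:400,::-1],(567,506),interpolation=2)
cv2.imwrite('pics/f1.png',cv2.resize(q["image"][130:300,190:360,::-1],None,fx=3.5,fy=3.5,interpolation=2))
cv2.imwrite('pics/f2.png',a)
E
```

```text
at [  -0.8 -305.8  246.7] tip 227.7 t 9.53 f [ 1.2 -0.3 -0.2] yaw 89.7 w 0.0
  t [0.17   0.0007 0.208 ] a [-0.0014 -0.0005  0.0016] | rows 4.8
```

View pics/f1.png

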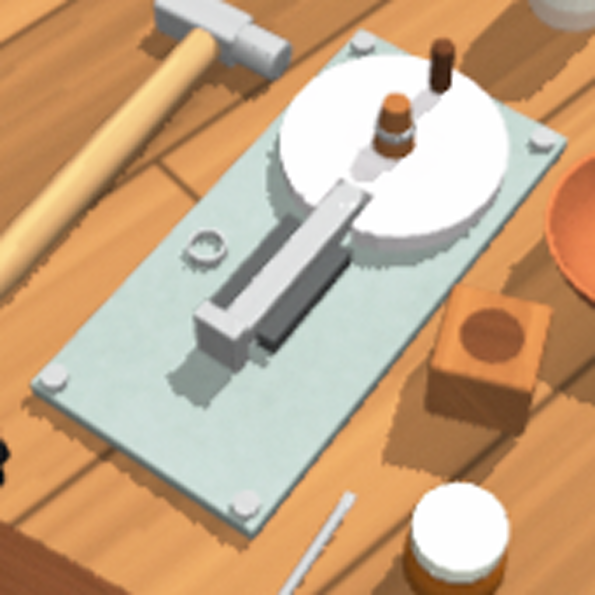

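View pics/f2.png

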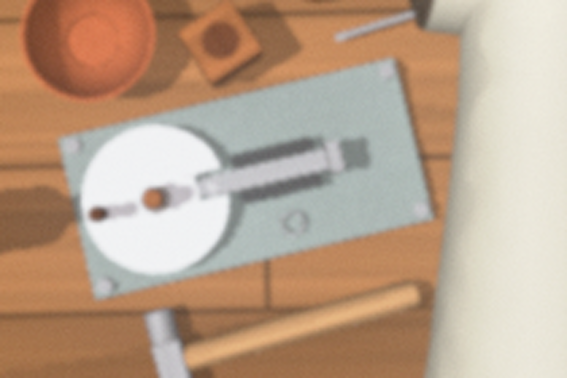

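Both views show the bar seated in the slot (nose at (350,190) in the scene crop, (205,187) in the top crop). The ring, hammer, block and jar have not moved, and the hand is clear.

```bash
python3 -c "
from h import *
print(job.finish_job())"
```

```text
the job is handed in; nothing more can be done
None
```

The bar is home in the disc's slot, the hand is clear, and the job was handed in at about 10 s of the 54 s limit.

- **Disc:** I pushed the peg clockwise with the closed fingertips, from about 1.08 rad to roughly 0. A rectified scene picture put the slot within about 0.03 rad of facing the bar.
- **Bar:** I pushed it by the tail face until it stopped firmly. In the last step the force went from 11 N to 20 N with only 0.3 mm of movement, and the tail face was at y ≈ -74 mm in the fixture frame against -73 mm expected.
- **Final pictures:** The scene and top views show the nose seated in the slot, with peg, mandrel and bar in one line. The ring, hammer, doming block, bowl and jar look unmoved. The last pictures showed little or nothing of the bottle, graver, solder board, smaller bar and orange bar, but the hand did not go low near them.

**Disagreements:** The scene camera and the fitted fixture pose differed by about 2.5 mm in x, and the finger pose read the disc about 0.04 rad nearer to zero than the picture did. I used the picture for the disc; both were within the slot's tolerance.

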